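Unscrew the jar of pins and tip them into the press drawer

TASK

Load the bench press's open drawer with the brass locating pins: unscrew the red cap of the jar standing in the rack and lay the cap on the bench, then pour all six pins out of the jar into the drawer and stand the empty jar upright on the bench (or back in the rack). Leave the blue-capped jar, the spare aluminium nest and the brush where they are.

Things in the scene. Friction and masses are not known exactly. Their poses are not given: they have to be found in the camera images.
- jar_mid (a point): clear plastic jar (110 g empty) holding the pins, red cap on it at the start; point half-way up its axis, 52 mm above its underside. 104 mm tall uncapped. Body 57 mm square across the flats, bevelled corners (62 mm there), flats along its own x and y, straight up to 72 mm; wall 3 mm, floor 4 mm; then a round neck about as wide inside. Its x axis is parallel to the rack's at the start
- jar_mouth (a point): centre of the jar's open mouth, 52 mm above jar_mid, z axis pointing out of the mouth; round, 50 mm inner and 56 mm outer diameter. The neck begins 72 mm above the jar's underside. The jar stands loose in a square pocket of the rack: the pocket keeps it from turning, not from being lifted
- cap_mid (a point): red ribbed screw cap, 30 g, 68 mm diameter, 24 mm tall, open below; point on its axis, half-way up. On the jar its lower edge is 83 mm and its top 107 mm above the jar's underside
- cap_top (a point): centre of the cap's top. The cap has a two-start lug thread: turn it anticlockwise seen from above by 1.7 to 2.4 rad from its start, more than one grasp allows. It turns easily without rising; past the threads it comes to a dead stop (0.4 rad after first coming free), then lifts straight off, once eased back off the stop so as not to bind. Before that, pulling only lifts the whole jar
- drawer (a joint): how far the press's steel drawer is pulled out, m; 0 is shut, 0.20 fully out. It stands 0.165 to 0.195 out at the start; a push of some 8 N moves it
- drawer_mid (a point): point on the drawer's floor, mid-width, 75 mm behind its front face; x axis into the press (front is towards -x), y across, z up. Drawer 230 mm long, 150 mm wide, rim 56 mm above the bench, walls 4 mm, floor 8 mm above the bench. A bow handle 104 mm wide stands 55 mm out in front, 36 mm above the bench
- press: burgundy bench press, fixed, front towards its own -x; origin at the centre of its base on the bench. Base 280 mm deep (x), 190 mm wide (y), 150 mm high, roofing the rear of the drawer: from drawer_mid the base's front face is 90 to 120 mm off towards +x. On it, set back 30 mm or more, an aluminium nest up to 222 mm; guard, head and column above, 600 mm in all
- rack_top (a point): black jar rack, screwed to the bench: block 250 x 86 mm, 30 mm tall; point at the centre of its top face. Two square pockets (60 mm wide, 24 mm deep, floor 6 mm above the bench) lie 65 mm either side of it along the rack's x axis. Which jar stands in which varies
- blue_jar_mid (a point): bystander: a grey jar of the same size with a blue cap, in the other pocket; 107 mm tall with its cap; point 52 mm above its underside
- nest: bystander: spare aluminium press nest, 90 x 70 mm foot, 48 mm tall, standing on the bench; origin at the centre of its underside
- brush: bystander: bench brush, 220 mm long, lying along its own x axis on the bench; origin at the centre of its underside
- pin0: one of the six loose brass pins in the jar, 16 mm diameter, 36 mm long with domed ends, 55 g; origin at its centre, its length along its own z axis
- pin1: one of the six loose brass pins in the jar, 16 mm diameter, 36 mm long with domed ends, 55 g; origin at its centre, its length along its own z axis
- pin2: one of the six loose brass pins in the jar, 16 mm diameter, 36 mm long with domed ends, 55 g; origin at its centre, its length along its own z axis
- pin3: one of the six loose brass pins in the jar, 16 mm diameter, 36 mm long with domed ends, 55 g; origin at its centre, its length along its own z axis
- pin4: one of the six loose brass pins in the jar, 16 mm diameter, 36 mm long with domed ends, 55 g; origin at its centre, its length along its own z axis
- pin5: one of the six loose brass pins in the jar, 16 mm diameter, 36 mm long with domed ends, 55 g; origin at its centre, its length along its own z axis
Mind the look-alikes: they are no part of the job. Of the things that look like the part that bears cap_mid, the smallest one is meant.

How it is judged:
By the outcome, as a careful person would: the job done as asked, in the order asked, and still so for the second after the job is handed in, with the robot touching nothing.
It also fails if it takes over 72 s, if anything falls off the work surface, if the arm or the gripper's body presses on something with over 40 N, if the wrist force passes 120 N, or if a joint passes its speed limit or range.

ROBOT

A 6-joint arm with a two-finger parallel gripper is mounted at the origin on the work surface. World frame = base frame: x ahead of the robot, y to its left, z up, the work surface at z = 0. Lengths are in m, angles in rad, forces in N, time in s.
With the tool pointing down it reaches from about 0.35 to 0.875 m from the base axis. Payload 15.5 kg.
Tool frame: the origin (TCP) lies on the centre line of the jaws, within the pads' length; the fingertips stand 17 mm ahead of it and the grasp point (between the pads) lies 2 mm behind it (ctrl.tip_reach is the distance from the TCP to the fingertips, in m); z points along the fingers, y is the direction in which the jaws open and shut (so a half turn about z gives the same grasp; the last joint's range is limited). The gripper opens to 85 mm and grips with 20 to 120 N. Pads are 22 mm wide; open, the fingers measure 114 mm over their backs; the gripper's body (76 mm by 85 mm) begins 54 mm behind the grasp point. The pads swing forward as they close: fully open they stand 13 mm farther back than shut.
Start: joints at [1.038, 0.494, 1.345, -0, 1.302, -0.096], TCP at [0.264, 0.566, 0.248] pointing down, gripper open.
Joint ranges: [-2.91, 2.91], [-0.82, 2.16], [0.22, 2.67], [-1.22, 4.37], [0.12, 2.79], [-3.08, 3.08]. Speed limits (rad/s): [1.89, 1.89, 2.57, 3.01, 3.01, 3.01].

INTERFACE

Orientations are given as a unit quaternion [x, y, z, w].
In Python, from station import status, eyes, ctrl gives the robot as it stands.
- The arm moves only by the shell command python3 -m handwheel 'ROWS' [OPENING]. ROWS is a JSON object of lists of equal length, an entry for each row: "travel": the shift along the tool's x, y, z normalised to -1 to 1, where 1 is 150 mm, a list of three; "yaw": the turn about the tool's z normalised to -1 to 1, where 1 is 360 degrees. A call has 1 to 5 rows; each row is the pose to reach, as a shift and turn from the pose measured when the call began, along the tool's axes at that moment, turning the shorter way round; what a row does not reach only later rows make up. A row lasts 1/10 s, in which the tool goes at most 50 mm and 8.59 degrees, less where a joint would pass 70% of its speed; a pose out of reach is approached as far as the arm can. A call with a number of a shift or a turn outside -1 to 1 is refused whole. A call with a gripper value outside its range is refused whole. OPENING is the opening, from 0 (shut) to 1 (fully open), set as the call begins (- or left out, the last holds). The fingers move at their own pace and stop on an object; the grip force is fixed at half the most. Time passes only in rows, so rows that repeat a pose let the fingers close. It gives the time, the measured TCP pose, the force and the opening at its end, in the units of the state.
- status.state(): the state, without advancing time (a new reading comes with each control period).
- eyes.capture(name): name is "side" or "top" or "wrist"; returns the picture (384x512x3 uint8, blue, green, red); there is no depth.
- eyes.get_calibration(name): a dict with "vfov" (degrees; the focal length in pixels is half the picture's height over the tangent of half this angle, whatever the lens; pixels are square), "cx", "cy" (the principal point, pixels), "rvec" (rotation vector, rad) and "tvec" (3), from world to camera coordinates, as OpenCV has them. Camera axes: x right, y down, z forward; pixel columns grow to the right and rows downward; lengths in m; the calibration is good to about 2 mm. A picture is of the moment at which its call begins: read the wrist's pose just before it. get_calibration takes no time and is no camera call; for the wrist camera it gives the pose at the moment of the call.
- ctrl.hand_in(): hands the job in, once; it reports no verdict.
Trained networks look in the newest picture that a camera, given by its name, has taken for a name from the list of things; names that differ only in an ending like _2 or _b are one class to them, and where a whole thing is asked for, a point or a joint stands for the part that bears it (a point fixed in the world has none). Each returns a list of dicts, best first, with "confidence" (0 to 1); they miss things now and then, are a little off and sometimes report something else, mostly with a low value. They report only what shows in the picture. A call takes as long as a camera call. They do not tell look-alikes from the thing itself.
- eyes.trace(camera, thing): "region" (384x512 bool, what is visible of it) and "bbox" ([left, top, right, bottom] in pixels, round what is visible of it).
The state is a dict: "clock": time; "joint_pos": joint angles; "qd": joint speeds; "tau": joint torques, N m; "tool_pos": TCP position; "ee_rot": TCP orientation; "wrist_force": force on the tool from outside, world axes, zero at the start; "wrist_torque": the same for the moment, N m; "grip_width": finger opening in m.
Only numpy, scipy, OpenCV 4.12 (cv2) and the standard library are available. Lean on these libraries where they do the work, as an engineer would, in place of code of your own. Each camera call takes 0.05 s, during which the arm holds its last target. There are 200 camera calls.

## Working session

There is one attempt and no reset: what is moved stays moved. The work goes in short steps, Python scripts to look and compute and a shell command to move; the robot and the scene stay as the last step left them, time stands still between calls to the robot, and variables do not carry over. Pictures are saved under pics/ and viewed, about 8 in all and at most 12, crops included, and the job is handed in when it is done.

```bash
ls; mkdir -p pics
cat > h.py <<'E'
import numpy as np, cv2, json
from scipy.spatial.transform import Rotation as R
from station import status, eyes, ctrl
def cal(n):
    c=eyes.get_calibration(n); f=192/np.tan(np.radians(c["vfov"])/2)
    K=np.array([[f,0,c["cx"]],[0,f,c["cy"]],[0,0,1]]); return K,np.array(c["rvec"],float).ravel(),np.array(c["tvec"],float).ravel()
def onz(n,uv,z,C=None):
    K,r,t=C or cal(n); M=R.from_rotvec(r).as_matrix(); o=-M.T@t
    d=M.T@np.linalg.inv(K)@np.array([uv[0],uv[1],1.]); return o+d*(z-o[2])/d[2]
def proj(n,P,C=None):
    K,r,t=C or cal(n); return cv2.projectPoints(np.array(P,float).reshape(-1,1,3),r,t,K,None)[0].reshape(-1,2)
E
python3 - <<'E'
from h import *
print(status.state())
for n in("top","side","wrist"):
    im=eyes.capture(n); cv2.imwrite(f"pics/{n}0.png",im)
    K,r,t=cal(n);M=R.from_rotvec(r).as_matrix();print(n,K[0,0],K[:2,2],"o",-M.T@t,"fwd",M[2])
    for th in("cap_mid","jar_mid","drawer","press","rack_top","blue_jar_mid","nest","brush"):
        for d in eyes.trace(n,th)[:3]:
            ys,xs=np.where(d["region"]); print(th,round(d["confidence"],2),d["bbox"],xs.mean().round(1),ys.mean().round(1),len(xs))
a=cv2.imread("pics/top0.png");b=cv2.imread("pics/side0.png")
cv2.imwrite("pics/a.png",cv2.resize(a,(800,600),interpolation=cv2.INTER_CUBIC));cv2.imwrite("pics/b.png",cv2.resize(b,(800,600),interpolation=cv2.INTER_CUBIC))
E
```

```text
pics
{'clock': 0.0, 'joint_pos': array([ 1.03850790e+00,  4.94197211e-01,  1.34612397e+00,  1.68945897e-05,
        1.30250486e+00, -9.55165136e-02]), 'qd': array([-0.00140683,  0.00076371,  0.00146627, -0.00125252,  0.00068525,
       -0.00083796]), 'tau': array([ 2.06673962e-03, -8.82170963e+01, -3.83879757e+01,  6.53519078e-05,
        9.95936600e-03, -1.06848549e-04]), 'tool_pos': array([0.26421554, 0.56603406, 0.24769395]), 'ee_rot': array([ 2.16656350e-01,  9.76247738e-01, -5.84045276e-04, -1.98164106e-04]), 'wrist_force': array([ 0.22541138,  0.30879342, -0.48408943]), 'wrist_torque': array([ 0.04540504,  0.00183589, -0.03598004]), 'grip_width': 0.08540658392875966}
top 475.81828209817166 [267.86746828 203.96074001] o [ 0.38867436 -0.07524665  1.759924  ] fwd [ 0.12231495  0.00870032 -0.9924532 ]
cap_mid 0.87 [199.5, 184.7, 217.7, 203.1] 205.1 192.8 308
cap_mid 0.71 [190.2, 145.7, 216.9, 168.2] 203.8 157.6 455
cap_mid 0.55 [228.8, 149.6, 251.2, 176.1] 238.4 162.3 451
drawer 0.58 [294.4, 193.9, 364.0, 235.7] 333.4 216.2 2399
press 0.82 [292.9, 153.7, 494.4, 241.3] 404.6 207.9 9
[... 551 characters left out ...]
id 0.56 [242.3, 149.9, 264.0, 167.8] 252.4 160.1 316
jar_mid 0.69 [214.0, 158.6, 234.6, 179.0] 222.9 167.5 265
drawer 0.6 [243.1, 215.2, 295.2, 269.7] 264.1 235.7 1543
press 0.76 [240.9, 82.7, 403.8, 342.1] 333.7 217.5 23570
rack_top 0.77 [177.0, 163.7, 238.5, 194.9] 206.8 179.9 855
blue_jar_mid 0.65 [179.8, 158.3, 200.0, 187.0] 190.0 169.4 461
nest 0.85 [262.0, 193.2, 288.2, 213.3] 274.0 202.0 406
nest 0.31 [180.6, 157.5, 202.1, 189.5] 190.4 169.2 495
brush 0.77 [171.7, 135.1, 209.2, 160.6] 192.8 146.3 245
wrist 299.54583548533896 [255.53385827 187.95876433] o [0.20368311 0.59433552 0.37394769] fwd [ 0.23746315 -0.11150845 -0.96497519]
rack_top 0.83 [50.8, 367.9, 98.3, 383.6] 76.4 376.7 624
```

View pics/a.png

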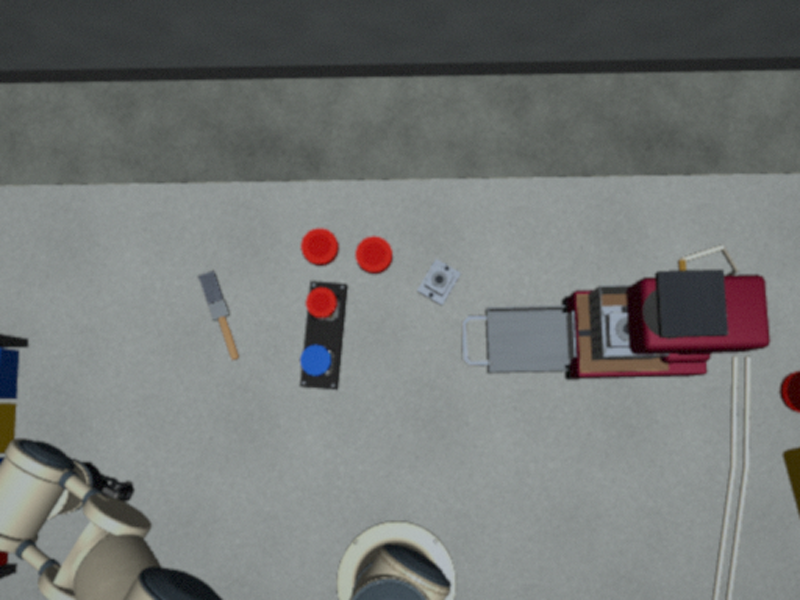

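View pics/b.png

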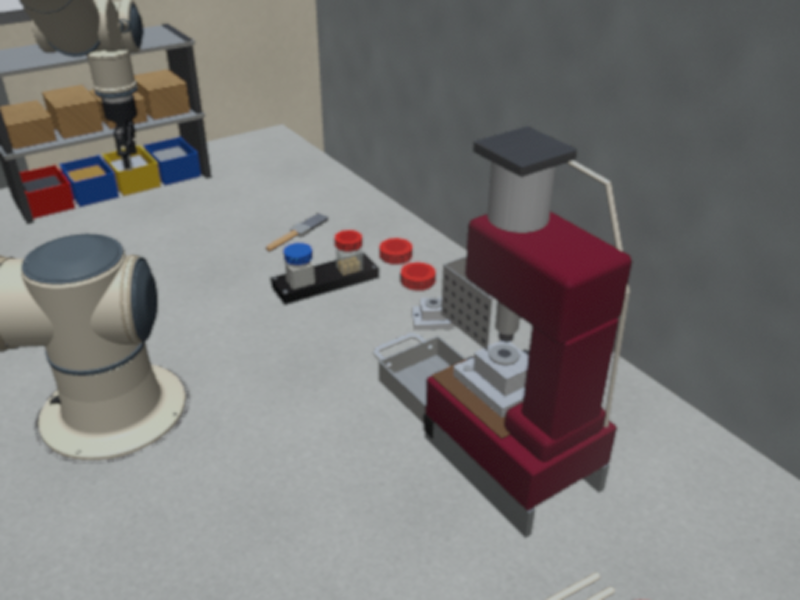

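Candidates for the red cap, in top view pixels (512x384): (205,193) is on the jar in the rack. It looks the smallest and has the clear jar with pins below it. (204,158) and (238,162) are loose red discs lying on the bench. I choose (205,193). Next I'll measure it and check it with a crop.

```bash
python3 -m handwheel --help 2>&1 | head -30
python3 - <<'E'
from h import *
im=cv2.imread("pics/top0.png")
C=cal("top")
hsv=cv2.cvtColor(im,cv2.COLOR_BGR2HSV)
for nm,m,z in(("red",((hsv[...,0]<8)|(hsv[...,0]>172))&(hsv[...,1]>150)&(hsv[...,2]>150),.113),("blue",(abs(hsv[...,0].astype(int)-110)<12)&(hsv[...,1]>150),.113)):
    n,l,s,c=cv2.connectedComponentsWithStats(m.astype(np.uint8))
    for i in range(1,n):
        if s[i,4]>80: print(nm,c[i],s[i],onz("",c[i],z,C)[:2],onz("",c[i],.024,C)[:2])
# rack: dark region min-area rect at z=.03
for t,thr,z in(("rack",None,.03),):
    eyes.capture("top"); 
    for th,z in(("rack_top",.03),("drawer",.056),("press",.15),("nest",.02),("brush",.01)):
        d=eyes.trace("top",th)
        if not d: continue
        ys,xs=np.where(d[0]["region"]); r=cv2.minAreaRect(np.c_[xs,ys].astype(np.float32)); b=cv2.boxPoints(r)
        print(th,b.round(1).tolist(),[onz("",p,z,C)[:2].round(3).tolist() for p in b],"c",onz("",r[0],z,C)[:2].round(3))
# dark pixels corners of rack
cr=np.hstack([cv2.resize(im[135:260,170:310],None,fx=4,fy=4,interpolation=cv2.INTER_CUBIC)])
cv2.imwrite("pics/c.png",cr)
E
```

```text
invalid input: not JSON, or not a number
red [203.89948454 157.07474227] [193 147  23  21 388] [0.76201688 0.1630619 ] [0.78219236 0.17594013]
red [238.75897436 162.25641026] [228 152  23  22 390] [0.74140476 0.03986028] [0.76046636 0.04608068]
red [205.0530303  193.16287879] [196 184  19  19 264] [0.63302421 0.15865004] [0.6462289  0.17128985]
blue [201.81789137 230.09904153] [193 220  19  21 313] [0.50370771 0.16955877] [0.50992413 0.18278809]
blue [  4.68471338 238.22611465] [  0 222  11  32 314] [0.48524939 0.8558535 ] [0.49046832 0.90617028]
rack_top [[191.1999969482422, 246.8000030517578], [197.1999969482422, 178.6999969482422], [222.60000610351562, 180.89999389648438], [216.6999969482422, 249.0]] [[0.449, 0.22], [0.7, 0.2], [0.69, 0.106], [0.44, 0.128]] c [0.569 0.163]
drawer [[295.0, 196.0], [362.0, 196.0], [362.0, 237.0], [295.0, 237.0]] [[0.626, -0.159], [0.623, -0.4], [0.475, -0.395], [0.478, -0.156]] c [ 0.55  -0.277]
press [[295.0, 195.0], [363.0, 195.0], [363.0, 237.0], [295.0, 237.0]] [[0.617, -0.154], [0.613, -0.386], [0.47, -0.38], [0.473, -0.151]] c [ 0.543 -0.268]
nest [[265.3999938964844, 185.8000030517578], [277.8999938964844, 163.89999389648438], [294.70001220703125, 173.5], [282.20001220703125, 195.39999389648438]] [[0.671, -0.052], [0.753, -0.099], [0.715, -0.161], [0.634, -0.113]] c [ 0.693 -0.106]
brush [[124.4000015258789, 176.5], [135.6999969482422, 171.89999389648438], [157.39999389648438, 225.0], [146.10000610351562, 229.60000610351562]] [[0.716, 0.476], [0.733, 0.434], [0.532, 0.349], [0.516, 0.391]] c [0.623 0.412]
```

View pics/c.png

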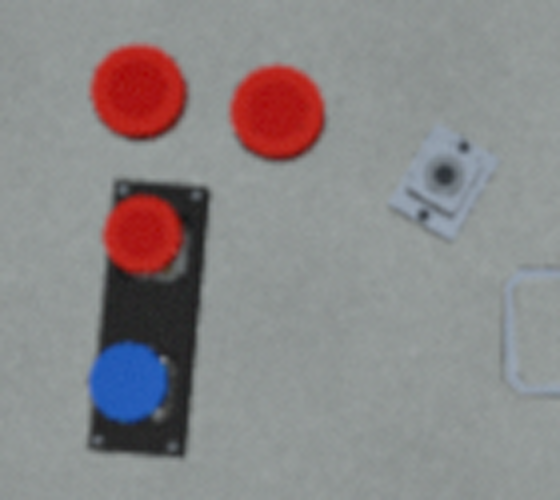

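```bash
python3 -m handwheel '{"travel":[[0,0,-0.33],[0,0,-0.66],[0,0,-1],[0,0,-1],[0,0,-1]],"yaw":[0,0,0,0,0]}' 1; python3 -m handwheel '{"travel":[[0,0,-0.33],[0,0,-0.66],[0,0,-1],[0,0,-1],[0,0,-1]],"yaw":[0,0,0,0,0]}'; python3 -m handwheel '{"travel":[[0,0,-0.33],[0,0,-0.66],[0,0,-1],[0,0,-1],[0,0,-1]],"yaw":[0,0,0,0,0]}'; python3 -c "
from h import *
print(status.state()['joint_pos'])"
```

```text
clock: 2.15
tool_pos: [0.2646, 0.5666, 0.3996]
ee_rot: [0.217, 0.976, 0.001, 0.0]
wrist_force: [-0.4, 0.3, -1.2]
grip_width: 0.0854
clock: 2.65
tool_pos: [0.2645, 0.5666, 0.5492]
ee_rot: [0.217, 0.976, 0.001, 0.0]
wrist_force: [0.8, 0.2, -0.5]
grip_width: 0.0848
clock: 3.15
tool_pos: [0.2613, 0.5594, 0.6871]
ee_rot: [0.217, 0.976, 0.005, 0.001]
wrist_force: [-0.1, 0.5, -0.2]
grip_width: 0.0853
[ 1.03666871e+00  4.75786020e-01  2.23490395e-01  1.20162715e-03
  2.43140050e+00 -9.63482482e-02]
```

The crop shows the chosen cap at crop (143,234), on the jar in the rack and about 78 px wide. The loose discs are 92 px wide. The moves have no tilt axis, so I'm testing whether driving to the edge of reach tilts the tool, which I'd need for pouring.

```bash
for i in 1 2; do python3 -m handwheel '{"travel":[[0,0,-1],[0,0,-1],[0,0,-1],[0,0,-1],[0,0,-1]],"yaw":[0,0,0,0,0]}'; done;  python3 -c "
from h import *
print(status.state()['joint_pos'])"
```

```text
clock: 3.65
tool_pos: [0.2353, 0.5037, 0.7399]
ee_rot: [0.217, 0.976, 0.018, 0.004]
wrist_force: [0.3, 0.4, 0.5]
grip_width: 0.0853
clock: 4.15
tool_pos: [0.21, 0.4495, 0.7821]
ee_rot: [0.217, 0.976, 0.03, 0.007]
wrist_force: [0.0, 0.3, 0.8]
grip_width: 0.0853
[ 1.00873963  0.30349729  0.2210737   0.0131077   2.55611092 -0.11395619]
```

The tool does tilt at the edge of reach. So the plan is: cap first with the tool down, then tilt the empty tool towards horizontal at full reach, grip the jar from the side and pour by yawing. First I'll undo the small tilt picked up in the test, by pushing against the inner limit.

```bash
cat > go.py <<'E'
import sys
from h import *
# usage: go.py x y z [azimuth of tool y, deg]
s=status.state(); p=s["tool_pos"]; M=R.from_quat(s["ee_rot"]).as_matrix()
print("p",p.round(4),"z",M[:,2].round(3),"x",M[:,0].round(3),"y",M[:,1].round(3),"j",s["joint_pos"].round(2),"t",round(s["clock"],2),"w",round(s["grip_width"],4))
if len(sys.argv)>3:
    d=np.array(sys.argv[1:4],float)-p; v=M.T@d/.15; n=np.abs(v).max()
    print("travel",v.round(3),"norm",n.round(2),"dist",np.linalg.norm(d).round(3))
    for k in range(2,7):
        if n>1 and k==int(np.ceil(n)): print("per call x",k,(v/k).round(3),"rows",int(np.ceil(np.linalg.norm(d)/k/.05)))
if len(sys.argv)>4:
    a=np.radians(float(sys.argv[4])); t=M.T@np.array([np.cos(a),np.sin(a),0]); w=np.arctan2(-t[0],t[1])
    w=(w+np.pi/2)%np.pi-np.pi/2; print("yaw",(w/2/np.pi).round(4),"deg",np.degrees(w).round(1))
E
python3 go.py .17 .37 .30
```

```text
p [0.21   0.4495 0.7821] z [ 0.026  0.055 -0.998] x [-0.906  0.423 -0.   ] y [0.422 0.904 0.061] j [ 1.01  0.3   0.22  0.01  2.56 -0.11] t 4.15 w 0.0853
travel [ 0.018 -0.789  3.172] norm 3.17 dist 0.49
per call x 4 [ 0.005 -0.197  0.793] rows 3
```

```bash
for i in 1 2 3 4; do python3 -m handwheel '{"travel":[[0,-0.2,0.8],[0,-0.2,0.8],[0,-0.2,0.8]],"yaw":[0,0,0]}' >/dev/null; done; python3 go.py;  python3 -m handwheel '{"travel":[[0,-0.5,0],[0,-0.8,0],[0,-0.8,0]],"yaw":[0,0,0]}' >/dev/null; python3 go.py;python3 -m handwheel '{"travel":[[0,-0.7,0],[0,-0.7,0],[0,-0.7,0]],"yaw":[0,0,0]}' >/dev/null; python3 go.py .625 .159 .25 60
```

```text
p [0.1692 0.364  0.299 ] z [ 0.017  0.041 -0.999] x [-0.906  0.423  0.002] y [0.423 0.905 0.044] j [ 0.98  0.09  1.8   0.01  1.2  -0.16] t 5.35 w 0.0854
p [0.116  0.2517 0.292 ] z [ 0.014  0.037 -0.999] x [-0.906  0.423  0.003] y [0.423 0.905 0.039] j [ 0.91 -0.11  2.02  0.01  1.19 -0.23] t 5.65 w 0.0852
p [0.0684 0.1528 0.2862] z [ 0.012  0.034 -0.999] x [-0.906  0.423  0.004] y [0.423 0.905 0.036] j [ 0.75 -0.33  2.17  0.02  1.27 -0.39] t 5.95 w 0.0861
travel [-3.345  1.598  0.286] norm 3.35 dist 0.558
per call x 4 [-0.836  0.399  0.072] rows 3
yaw 0.0138 deg 5.0
```

```bash
for i in 1 2 3 4; do python3 -m handwheel '{"travel":[[-0.84,0.4,0.07],[-0.84,0.4,0.07],[-0.84,0.4,0.07]],"yaw":[0,0,0]}' >/dev/null; done; python3 -m handwheel '{"travel":[[0,0,0],[0,0,0],[0,0,0],[0,0,0]],"yaw":[0.0238,0.0476,0.0714,0.0952]}' >/dev/null;  python3 -m handwheel '{"travel":[[0,0,0],[0,0,0],[0,0,0],[0,0,0]],"yaw":[0.0238,0.0476,0.0714,0.0714]}' >/dev/null; python3 go.py .633 .159 .2
python3 - <<'E'
from h import *
C=cal("wrist"); im=eyes.capture("wrist"); cv2.imwrite("pics/w1.png",im)
hsv=cv2.cvtColor(im,cv2.COLOR_BGR2HSV)
m=((hsv[...,0]<8)|(hsv[...,0]>172))&(hsv[...,1]>150)&(hsv[...,2]>100)
n,l,s,c=cv2.connectedComponentsWithStats(m.astype(np.uint8))
for i in range(1,n):
    if s[i,4]>300: print(c[i],s[i],onz("",c[i],.113,C))
    if s[i,4]>300:
        k=max(cv2.findContours((l==i).astype(np.uint8),0,1)[0],key=len).reshape(-1,2)
        P=np.array([onz("",q,.113,C)[:2] for q in k]); print("contour fit",cv2.minEnclosingCircle(P.astype(np.float32)))
E
```

```text
p [0.6279 0.1571 0.244 ] z [ 0.005  0.034 -0.999] x [-0.076  0.997  0.033] y [0.997 0.076 0.007] j [0.14 0.52 1.3  0.03 1.31 0.05] t 7.95 w 0.0855
travel [0.    0.033 0.294] norm 0.29 dist 0.044
[386.0487748  164.85017503] [ 350  128   74   74 4285] [0.7403884  0.18704423 0.113     ]
contour fit ((0.7397778034210205, 0.18635335564613342), 0.03368052467703819)
[259.05578231 185.161678  ] [ 221  148   77   75 4410] [0.63103023 0.16065369 0.113     ]
contour fit ((0.631489634513855, 0.16007846593856812), 0.034338466823101044)
[334.55609085 268.80660702] [ 317  236   40   62 1453] [0.70900291 0.08467044 0.113     ]
contour fit ((0.7217320203781128, 0.08722391724586487), 0.03236932307481766)
```

View pics/w1.png

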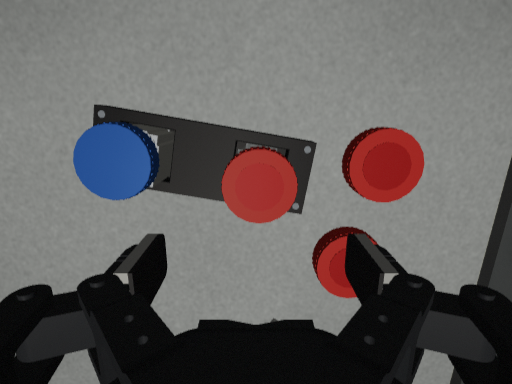

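The wrist view shows the red cap on the jar at (259,185), giving (0.632, 0.160). The blue cap is at (115,160), and the loose caps are at (386,165) and (345,265). Descending onto the cap now.

```bash
python3 go.py .632 .160 .103; python3 -m handwheel '{"travel":[[0,0.03,0.3],[0.03,0.035,0.6],[0.05,0.035,0.8],[0.05,0.035,0.94],[0.05,0.035,0.94]],"yaw":[0,0,0,0,0]}'; python3 go.py .632 .160 .103;  python3 -m handwheel '{"travel":[[0,0,0],[0,0,0],[0,0,0],[0,0,0],[0,0,0]],"yaw":[0,0,0,0,0]}' 0; python3 go.py
```

```text
p [0.6279 0.1571 0.2442] z [ 0.005  0.034 -0.999] x [-0.081  0.996  0.033] y [0.997 0.081 0.008] j [0.14 0.52 1.3  0.03 1.31 0.05] t 8.0 w 0.0853
travel [-0.014  0.021  0.942] norm 0.94 dist 0.141
clock: 8.5
tool_pos: [0.6314, 0.1696, 0.1002]
ee_rot: [0.676, 0.737, 0.012, -0.011]
wrist_force: [-0.3, -0.7, -0.3]
grip_width: 0.0852
p [0.6314 0.1696 0.1002] z [-0.001  0.033 -0.999] x [-0.086  0.996  0.033] y [0.996 0.086 0.002] j [0.16 0.69 1.42 0.04 1.03 0.05] t 8.5 w 0.0852
travel [-0.064 -0.001 -0.021] norm 0.06 dist 0.01
clock: 9.0
tool_pos: [0.6318, 0.1696, 0.101]
ee_rot: [0.676, 0.737, 0.012, -0.011]
wrist_force: [-1.1, -1.7, 6.5]
grip_width: 0.0669
p [0.6318 0.1696 0.101 ] z [ 0.001  0.033 -0.999] x [-0.086  0.996  0.033] y [0.996 0.086 0.003] j [0.16 0.69 1.42 0.04 1.03 0.05] t 9.0 w 0.0669
```

I typed the sign of the x shift wrong, so the grip sits 10 mm off centre. I'll open, correct it and regrip.

```bash
python3 -m handwheel '{"travel":[[0,0,0],[0,0,0],[0,0,0]],"yaw":[0,0,0]}' 1; python3 -m handwheel '{"travel":[[-0.064,0,-0.02],[-0.064,0,-0.02]],"yaw":[0,0]}'; python3 -m handwheel '{"travel":[[0,0,0],[0,0,0],[0,0,0],[0,0,0],[0,0,0]],"yaw":[0,0,0,0,0]}' 0; python3 go.py; python3 -m handwheel '{"travel":[[0,0,0],[0,0,0],[0,0,0],[0,0,0],[0,0,0]],"yaw":[-0.02,-0.04,-0.06,-0.08,-0.10]}'; python3 -c "
from h import *
s=status.state();print(s['wrist_torque'],s['joint_pos'])"
```

```text
clock: 9.3
tool_pos: [0.6319, 0.1696, 0.1011]
ee_rot: [0.676, 0.737, 0.012, -0.011]
wrist_force: [0.5, -1.0, 0.1]
grip_width: 0.0853
clock: 9.5
tool_pos: [0.6331, 0.1588, 0.1041]
ee_rot: [0.676, 0.737, 0.012, -0.011]
wrist_force: [-0.4, 0.4, 0.8]
grip_width: 0.0857
clock: 10.0
tool_pos: [0.6328, 0.1586, 0.1046]
ee_rot: [0.676, 0.737, 0.012, -0.011]
wrist_force: [-4.3, -3.5, 9.0]
grip_width: 0.0664
p [0.6328 0.1586 0.1046] z [ 0.001  0.032 -0.999] x [-0.086  0.996  0.032] y [0.996 0.086 0.004] j [0.14 0.68 1.42 0.04 1.03 0.03] t 10.0 w 0.0664
clock: 10.5
tool_pos: [0.6329, 0.1588, 0.1051]
ee_rot: [0.413, 0.911, 0.015, -0.006]
wrist_force: [-1.4, 2.0, 8.3]
grip_width: 0.0671
[ 0.21399156  0.41610616 -0.05817832] [ 0.13868066  0.6812728   1.42295446  0.03747419  1.03179184 -0.59969675]
```

```bash
cat > tq.py <<'E'
from h import *
s=status.state();print('TQ',s['wrist_torque'].round(2),'F',s['wrist_force'].round(1),'j6',s['joint_pos'][5].round(3),'z',s['tool_pos'].round(4),'w',s['grip_width'].round(4),s['clock'])
E
for i in 1 2; do python3 -m handwheel '{"travel":[[0,0,0],[0,0,0],[0,0,0],[0,0,0],[0,0,0]],"yaw":[-0.021,-0.042,-0.063,-0.084,-0.10]}' >/dev/null; python3 tq.py; done
python3 -m handwheel '{"travel":[[0,0,0],[0,0,0]],"yaw":[-0.015,-0.030]}' >/dev/null; python3 tq.py;python3 -m handwheel '{"travel":[[0,0,0],[0,0,0]],"yaw":[-0.012,-0.024]}' >/dev/null; python3 tq.py
```

```text
Traceback (most recent call last):
  File "tq.py", line 2, in <module>
    s=status.state();print('TQ',s['wrist_torque'].round(2),'F',s['wrist_force'].round(1),'j6',s['joint_pos'][5].round(3),'z',s['tool_pos'].round(4),'w',s['grip_width'].round(4),s['clock'])
                                                                                                                                                        ^^^^^^^^^^^^^^^^^^^^^
AttributeError: 'float' object has no attribute 'round'
Traceback (most recent call last):
  File "tq.py", line 2, in <module>
    s=status.state();print('TQ',s['wrist_torque'].round(2),'F',s['wrist_force'].round(1),'j6',s['joint_pos'][5].round(3),'z',s['tool_pos'].round(4),'w',s['grip_width'].round(4),s['clock'])
                                                                                                                                                        ^^^^^^^^^^^^^^^^^^^^^
AttributeError: 'float' object has no attribute 'round'
Traceback (most recent call last):
  File "tq.py", line 2, in <module>
    s=status.state();print('TQ',s['wrist_torque']
[... 159 characters left out ...]
                                                                                                                                     ^^^^^^^^^^^^^^^^^^^^^
AttributeError: 'float' object has no attribute 'round'
Traceback (most recent call last):
  File "tq.py", line 2, in <module>
    s=status.state();print('TQ',s['wrist_torque'].round(2),'F',s['wrist_force'].round(1),'j6',s['joint_pos'][5].round(3),'z',s['tool_pos'].round(4),'w',s['grip_width'].round(4),s['clock'])
                                                                                                                                                        ^^^^^^^^^^^^^^^^^^^^^
AttributeError: 'float' object has no attribute 'round'
```

```bash
sed -i "s/s\['grip_width'\].round(4)/round(s['grip_width'],4)/" tq.py; python3 tq.py; python3 -m handwheel '{"travel":[[0,0,0],[0,0,0]],"yaw":[-0.010,-0.020]}' >/dev/null; python3 tq.py
```

```text
TQ [-0.07  0.18 -0.09] F [-0.3  0.6  1.7] j6 -2.213 z [0.6326 0.1594 0.106 ] w 0.0667 11.9
TQ [-0.43  0.65 -1.42] F [-3.1 -2.   4.6] j6 -2.341 z [0.6321 0.1593 0.106 ] w 0.0667 12.1
```

The torque jumped at about 2.37 rad, which is the dead stop. Easing back 0.15 rad, then lifting.

```bash
python3 -m handwheel '{"travel":[[0,0,0],[0,0,0]],"yaw":[0.012,0.024]}' >/dev/null; python3 tq.py;  python3 -m handwheel '{"travel":[[0,0,-0.04],[0,0,-0.1],[0,0,-0.2],[0,0,-0.33]],"yaw":[0,0,0,0]}' >/dev/null; python3 tq.py
python3 - <<'E'
from h import *
for n in("wrist","side"):cv2.imwrite(f"pics/{n}2.png",eyes.capture(n))
a=cv2.imread("pics/wrist2.png");b=cv2.resize(cv2.imread("pics/side2.png")[120:210,160:320],None,fx=3,fy=4.2667)
b=cv2.resize(cv2.imread("pics/side2.png")[120:216,165:237],(288,384),interpolation=cv2.INTER_CUBIC)
cv2.imwrite("pics/d.png",np.hstack([a,b]))
E
```

```text
TQ [-0.08 -0.05  0.01] F [ 0.5 -0.7  1.4] j6 -2.188 z [0.6323 0.1593 0.106 ] w 0.0669 12.3
TQ [-0.03 -0.   -0.01] F [ 0.7  0.5 -0.3] j6 -2.188 z [0.632  0.1577 0.1567] w 0.0665 12.7
```

View pics/d.png

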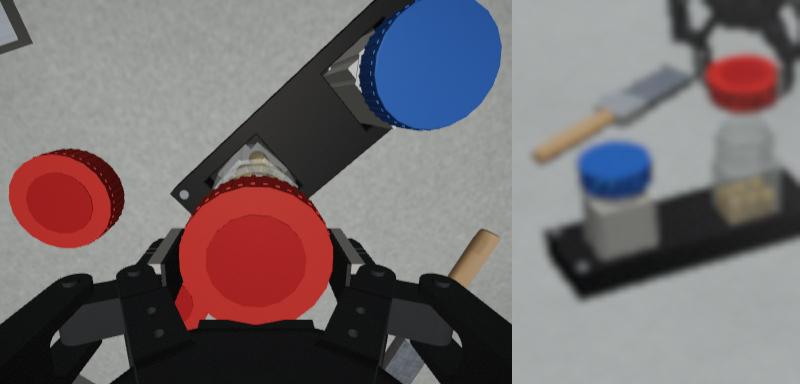

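The cap is off. In the left panel it is held at (256,255), and the side panel shows the open jar with the pins still in the rack at (745,180). Next I lay the cap on clear bench at about (0.585, 0.285).

```bash
python3 go.py .585 .285 .15; python3 go.py .585 .285 .02
```

```text
p [0.6338 0.1578 0.1592] z [ 0.006  0.034 -0.999] x [-0.74  -0.672 -0.027] y [-0.673  0.739  0.021] j [ 0.14  0.62  1.38  0.04  1.13 -2.19] t 12.8 w 0.0665
travel [-0.328  0.844  0.088] norm 0.84 dist 0.136
p [0.6338 0.1578 0.1592] z [ 0.006  0.034 -0.999] x [-0.74  -0.672 -0.027] y [-0.673  0.739  0.021] j [ 0.14  0.62  1.38  0.04  1.13 -2.19] t 12.8 w 0.0665
travel [-0.305  0.826  0.954] norm 0.95 dist 0.195
```

```bash
python3 -m handwheel '{"travel":[[-0.11,0.28,0.03],[-0.22,0.56,0.06],[-0.33,0.84,0.09],[-0.32,0.83,0.3],[-0.31,0.83,0.55]],"yaw":[0,0,0,0,0]}' >/dev/null; python3 go.py .585 .285 .02
```

```text
p [0.5852 0.2858 0.0815] z [ 0.009  0.035 -0.999] x [-0.737 -0.675 -0.03 ] y [-0.676  0.737  0.02 ] j [ 0.35  0.71  1.45  0.04  0.96 -1.98] t 13.3 w 0.0669
travel [ 0.017 -0.011  0.41 ] norm 0.41 dist 0.062
```

```bash
python3 -m handwheel '{"travel":[[0.01,0,0.15],[0.01,0,0.27],[0.01,0,0.35],[0.01,0,0.4],[0.01,0,0.4]],"yaw":[0,0,0,0,0]}'; python3 tq.py; python3 -m handwheel '{"travel":[[0,0,0],[0,0,0],[0,0,0]],"yaw":[0,0,0]}' 1; python3 -m handwheel '{"travel":[[0,0,-0.3],[0,0,-0.6],[0,0,-1],[0,0,-1]],"yaw":[0,0,0,0]}'; python3 go.py
```

```text
clock: 13.8
tool_pos: [0.5845, 0.2868, 0.0211]
ee_rot: [-0.362, 0.932, 0.015, 0.01]
wrist_force: [-0.4, 0.5, 0.4]
grip_width: 0.0669
TQ [ 0.05 -0.03 -0.02] F [-0.4  0.5  0.4] j6 -1.989 z [0.5845 0.2868 0.0211] w 0.0669 13.8
clock: 14.1
tool_pos: [0.585, 0.2869, 0.0219]
ee_rot: [-0.362, 0.932, 0.015, 0.011]
wrist_force: [0.5, -0.7, -0.3]
grip_width: 0.0853
clock: 14.5
tool_pos: [0.5858, 0.2824, 0.1781]
ee_rot: [-0.362, 0.932, 0.015, 0.015]
wrist_force: [-0.7, -0.4, 0.6]
grip_width: 0.0854
p [0.5858 0.2824 0.1781] z [ 0.018  0.038 -0.999] x [-0.737 -0.675 -0.039] y [-0.676  0.737  0.016] j [ 0.34  0.58  1.39  0.03  1.14 -1.98] t 14.5 w 0.0854
```

14.5 s used. Next, swing the empty tool to azimuth −95°, where pushing outward tilts it towards −y. With the wrist on the +y side, it then clears the press. I'll plan those waypoints.

```bash
cat > plan.py <<'E'
import sys
from h import *
# plan.py "x,y,z,yawdeg" ... ; each waypoint one call, yawdeg = turn about tool z in that call
s=status.state(); p=s["tool_pos"]; r=R.from_quat(s["ee_rot"])
for a in sys.argv[1:]:
    x,y,z,w=map(float,a.split(",")); d=np.array([x,y,z])-p; v=r.inv().apply(d)/.15
    print(a,"travel",v.round(2),"yaw",round(w/360,4),"rows>=",max(np.ceil(np.linalg.norm(d)/.05),np.ceil(abs(w)/8.59)), "" if abs(v).max()<=1 else "TOO FAR")
    p=np.array([x,y,z]); r=r*R.from_euler("z",w,degrees=True)
E
python3 plan.py .48,.20,.30,43 .42,.06,.38,43 .33,-.08,.43,43 .25,-.24,.45,8 .16,-.38,.45,0 .06,-.52,.45,0 -.05,-.64,.45,0; python3 go.py
```

```text
.48,.20,.30,43 travel [ 0.86  0.09 -0.85] yaw 0.1194 rows>= 6.0 
.42,.06,.38,43 travel [ 0.38 -0.92 -0.58] yaw 0.1194 rows>= 6.0 
.33,-.08,.43,43 travel [-0.2  -1.08 -0.38] yaw 0.1194 rows>= 6.0 TOO FAR
.25,-.24,.45,8 travel [-1.03 -0.59 -0.18] yaw 0.0222 rows>= 4.0 TOO FAR
.16,-.38,.45,0 travel [-0.98 -0.52 -0.05] yaw 0.0 rows>= 4.0 
.06,-.52,.45,0 travel [-0.98 -0.59 -0.05] yaw 0.0 rows>= 4.0 
-.05,-.64,.45,0 travel [-0.85 -0.67 -0.04] yaw 0.0 rows>= 4.0 
p [0.5858 0.2824 0.1781] z [ 0.018  0.038 -0.999] x [-0.737 -0.675 -0.039] y [-0.676  0.737  0.016] j [ 0.34  0.58  1.39  0.03  1.14 -1.98] t 14.5 w 0.0854
```

```bash
python3 -m handwheel '{"travel":[[0.86,0.09,-0.85],[0.86,0.09,-0.85],[0.86,0.09,-0.85],[0.86,0.09,-0.85],[0.86,0.09,-0.85]],"yaw":[0.0235,0.047,0.0705,0.094,0.118]}' >/dev/null; python3 -m handwheel '{"travel":[[0.38,-0.92,-0.58],[0.38,-0.92,-0.58],[0.38,-0.92,-0.58],[0.38,-0.92,-0.58],[0.38,-0.92,-0.58]],"yaw":[0.0235,0.047,0.0705,0.094,0.118]}' >/dev/null; python3 -m handwheel '{"travel":[[-0.2,-1,-0.38],[-0.2,-1,-0.38],[-0.2,-1,-0.38],[-0.2,-1,-0.38],[-0.2,-1,-0.38]],"yaw":[0.0235,0.047,0.0705,0.094,0.118]}' >/dev/null; python3 plan.py .25,-.24,.45,8 .16,-.38,.45,0 .06,-.52,.45,0 -.05,-.64,.45,0; python3 go.py .25 -.24 .45 -5
```

```text
.25,-.24,.45,8 travel [-1.04 -0.63 -0.14] yaw 0.0222 rows>= 4.0 TOO FAR
.16,-.38,.45,0 travel [-0.97 -0.53 -0.05] yaw 0.0 rows>= 4.0 
.06,-.52,.45,0 travel [-0.98 -0.6  -0.05] yaw 0.0 rows>= 4.0 
-.05,-.64,.45,0 travel [-0.85 -0.67 -0.05] yaw 0.0 rows>= 4.0 
p [ 0.335  -0.0775  0.4376] z [ 0.029  0.037 -0.999] x [-0.067  0.997  0.035] y [0.997 0.066 0.031] j [-0.44 -0.1   1.61  0.05  1.62 -0.51] t 16.0 w 0.0855
travel [-1.04  -0.634 -0.139] norm 1.04 dist 0.184
per call x 2 [-0.52  -0.317 -0.069] rows 2
yaw 0.0245 deg 8.8
```

```bash
python3 -m handwheel '{"travel":[[-1,-0.63,-0.14],[-1,-0.63,-0.14],[-1,-0.63,-0.14],[-1,-0.63,-0.14]],"yaw":[0.0235,0.0245,0.0245,0.0245]}' >/dev/null; python3 -m handwheel '{"travel":[[-0.97,-0.53,-0.05],[-0.97,-0.53,-0.05],[-0.97,-0.53,-0.05],[-0.97,-0.53,-0.05]],"yaw":[0,0,0,0]}' >/dev/null; python3 -m handwheel '{"travel":[[-0.98,-0.6,-0.05],[-0.98,-0.6,-0.05],[-0.98,-0.6,-0.05],[-0.98,-0.6,-0.05]],"yaw":[0,0,0,0]}' >/dev/null; python3 -m handwheel '{"travel":[[-0.85,-0.67,-0.05],[-0.85,-0.67,-0.05],[-0.85,-0.67,-0.05],[-0.85,-0.67,-0.05]],"yaw":[0,0,0,0]}' >/dev/null; python3 go.py; for i in 1 2; do python3 -m handwheel '{"travel":[[-0.33,0,0],[-0.66,0,0],[-1,0,0],[-1,0,0]],"yaw":[0,0,0,0]}' >/dev/null; python3 go.py; done
```

```text
p [-0.0662 -0.6363  0.4479] z [ 0.029  0.036 -0.999] x [0.094 0.995 0.039] y [ 0.995 -0.095  0.025] j [-1.78  0.43  0.93  0.02  1.83 -1.68] t 17.6 w 0.0856
p [-0.0807 -0.7882  0.4386] z [ 0.029  0.039 -0.999] x [0.094 0.995 0.042] y [ 0.995 -0.095  0.025] j [-1.76  0.75  0.37  0.02  2.07 -1.65] t 18.0 w 0.0855
p [-0.0854 -0.8498  0.3932] z [ 0.026  0.001 -1.   ] x [0.095 0.995 0.004] y [ 0.995 -0.095  0.025] j [-1.75  0.87  0.22  0.03  2.05 -1.64] t 18.4 w 0.0849
```

```bash
for i in 1 2; do python3 -m handwheel '{"travel":[[-1,0,-0.8],[-1,0,-0.8],[-1,0,-0.8],[-1,0,-0.8]],"yaw":[0,0,0,0]}' >/dev/null; python3 go.py; done;  python3 -m handwheel '{"travel":[[-1,0,0.3],[-1,0,0.3],[-1,0,0.3],[-1,0,0.3]],"yaw":[0,0,0,0]}' >/dev/null; python3 go.py
```

```text
p [-0.0858 -0.8483  0.4204] z [ 0.021 -0.041 -0.999] x [ 0.096  0.995 -0.038] y [ 0.995 -0.095  0.025] j [-1.75  0.84  0.22  0.03  2.04 -1.64] t 18.8 w 0.0856
p [-0.0862 -0.846   0.4464] z [ 0.017 -0.081 -0.997] x [ 0.097  0.992 -0.079] y [ 0.995 -0.095  0.025] j [-1.75  0.81  0.22  0.04  2.03 -1.64] t 19.2 w 0.0854
p [-0.0894 -0.8988  0.3736] z [ 0.014 -0.118 -0.993] x [ 0.097  0.988 -0.116] y [ 0.995 -0.095  0.025] j [-1.75  0.9   0.22  0.04  1.91 -1.64] t 19.6 w 0.0853
```

```bash
for i in 1 2 3 4; do python3 -m handwheel '{"travel":[[-1,0,0.5]],"yaw":[0]}' >/dev/null; python3 go.py; done;  for i in 1 2 ; do python3 -m handwheel '{"travel":[[-1,0,0.5],[-1,0,0.5]],"yaw":[0,0]}' >/dev/null; python3 go.py; done
```

```text
p [-0.0906 -0.9197  0.3497] z [ 0.011 -0.145 -0.989] x [ 0.098  0.985 -0.143] y [ 0.995 -0.095  0.025] j [-1.75  0.93  0.22  0.04  1.85 -1.64] t 19.7 w 0.0853
p [-0.0921 -0.9415  0.3207] z [ 0.008 -0.171 -0.985] x [ 0.098  0.981 -0.17 ] y [ 0.995 -0.095  0.025] j [-1.74  0.96  0.22  0.04  1.79 -1.64] t 19.8 w 0.0857
p [-0.0932 -0.9614  0.295 ] z [ 0.005 -0.199 -0.98 ] x [ 0.098  0.975 -0.197] y [ 0.995 -0.095  0.024] j [-1.74  0.99  0.22  0.04  1.73 -1.63] t 19.9 w 0.0852
p [-0.0945 -0.9801  0.2711] z [ 0.002 -0.227 -0.974] x [ 0.098  0.969 -0.226] y [ 0.995 -0.095  0.024] j [-1.74  1.02  0.22  0.04  1.67 -1.63] t 20.0 w 0.0856
p [-0.0959 -1.0062  0.2301] z [-0.002 -0.264 -0.965] x [ 0.098  0.96  -0.263] y [ 0.995 -0.095  0.024] j [-1.74  1.07  0.22  0.04  1.59 -1.63] t 20.2 w 0.0857
p [-0.0972 -1.029   0.195 ] z [-0.005 -0.301 -0.954] x [ 0.098  0.949 -0.3  ] y [ 0.995 -0.095  0.024] j [-1.74  1.11  0.22  0.04  1.51 -1.63] t 20.4 w 0.0853
```

Single-row calls accumulate tilt at 0.028 rad per 0.1 s. Continuing that way.

```bash
for i in 1 2 3 4 5 6 7 8 9 10; do python3 -m handwheel '{"travel":[[-1,0,0]],"yaw":[0]}' >/dev/null; done; python3 go.py;  for i in 1 2 3 4 5 6 7 8; do python3 -m handwheel '{"travel":[[-1,0,0]],"yaw":[0]}' >/dev/null; done; python3 go.py
```

```text
p [-0.1072 -1.106   0.3121] z [-0.038 -0.606 -0.795] x [ 0.09   0.79  -0.606] y [ 0.995 -0.095  0.024] j [-1.74  1.04  0.22  0.07  1.23 -1.64] t 21.4 w 0.0854
p [-0.1124 -1.119   0.4807] z [-0.06  -0.788 -0.613] x [ 0.077  0.609 -0.79 ] y [ 0.995 -0.095  0.024] j [-1.75  0.91  0.22  0.09  1.1  -1.64] t 22.2 w 0.0855
```

```bash
for i in 1 2 3 4 5 6 7 8; do python3 -m handwheel '{"travel":[[-1,0,-0.4]],"yaw":[0]}' >/dev/null; done; python3 go.py;  for i in 1 2 3 4 5; do python3 -m handwheel '{"travel":[[-1,0,-0.4]],"yaw":[0]}' >/dev/null; done; python3 go.py
```

```text
p [-0.1084 -1.0105  0.7487] z [-0.074 -0.891 -0.448] x [ 0.064  0.444 -0.894] y [ 0.995 -0.095  0.024] j [-1.77  0.65  0.22  0.11  1.17 -1.64] t 23.0 w 0.0855
p [-0.1027 -0.9173  0.8953] z [-0.082 -0.942 -0.326] x [ 0.053  0.322 -0.945] y [ 0.995 -0.095  0.023] j [-1.79  0.49  0.22  0.13  1.2  -1.64] t 23.5 w 0.0855
```

Tool is now 19° below horizontal, pointing along rack −y (azimuth −95°), with jaws along rack x. Time is 23.5 s. Transit to the jar next.

```bash
python3 plan.py .0,-.78,.85,0 .1,-.64,.8,0 .2,-.5,.75,0 .3,-.37,.7,0 .4,-.23,.62,0 .48,-.09,.53,0 .56,.05,.44,0
```

```text
.0,-.78,.85,0 travel [ 0.62  0.59 -0.82] yaw 0.0 rows>= 4.0 
.1,-.64,.8,0 travel [ 0.65  0.57 -0.83] yaw 0.0 rows>= 4.0 
.2,-.5,.75,0 travel [ 0.65  0.57 -0.83] yaw 0.0 rows>= 4.0 
.3,-.37,.7,0 travel [ 0.63  0.57 -0.76] yaw 0.0 rows>= 4.0 
.4,-.23,.62,0 travel [ 0.84  0.56 -0.76] yaw 0.0 rows>= 4.0 
.48,-.09,.53,0 travel [ 0.9   0.43 -0.73] yaw 0.0 rows>= 4.0 
.56,.05,.44,0 travel [ 0.9   0.43 -0.73] yaw 0.0 rows>= 4.0
```

```bash
for i in 1 2 3 4; do python3 -m handwheel '{"travel":[[0.64,0.58,-0.82],[0.64,0.58,-0.82],[0.64,0.58,-0.82],[0.64,0.58,-0.82]],"yaw":[0,0,0,0]}' >/dev/null; done; python3 go.py; python3 plan.py .4,-.23,.62,0 .48,-.09,.53,0 .56,.05,.44,0 .62,.18,.35,0 .643,.265,.25,0 .643,.265,.12,0
```

```text
p [ 0.2997 -0.3621  0.7048] z [-0.078 -0.945 -0.318] x [ 0.056  0.314 -0.948] y [ 0.995 -0.092  0.029] j [-0.37 -0.13  1.51 -1.19  1.37 -0.25] t 25.1 w 0.0853
.4,-.23,.62,0 travel [ 0.85  0.57 -0.7 ] yaw 0.0 rows>= 4.0 
.48,-.09,.53,0 travel [ 0.89  0.43 -0.73] yaw 0.0 rows>= 4.0 
.56,.05,.44,0 travel [ 0.89  0.43 -0.73] yaw 0.0 rows>= 4.0 
.62,.18,.35,0 travel [ 0.86  0.3  -0.66] yaw 0.0 rows>= 4.0 
.643,.265,.25,0 travel [ 0.82  0.08 -0.34] yaw 0.0 rows>= 3.0 
.643,.265,.12,0 travel [ 0.82 -0.02  0.28] yaw 0.0 rows>= 3.0
```

```bash
python3 -m handwheel '{"travel":[[0.85,0.57,-0.7],[0.85,0.57,-0.7],[0.85,0.57,-0.7],[0.85,0.57,-0.7]],"yaw":[0,0,0,0]}' >/dev/null; python3 go.py; for i in 1 2; do python3 -m handwheel '{"travel":[[0.89,0.43,-0.73],[0.89,0.43,-0.73],[0.89,0.43,-0.73],[0.89,0.43,-0.73]],"yaw":[0,0,0,0]}' >/dev/null; python3 go.py; done; python3 plan.py .62,.18,.35,0 .643,.265,.25,0 .643,.265,.12,0
```

```text
p [ 0.4009 -0.2277  0.6176] z [-0.076 -0.938 -0.337] x [ 0.059  0.333 -0.941] y [ 0.995 -0.092  0.03 ] j [ 0.03  0.08  1.52 -1.22  1.66  0.09] t 25.5 w 0.0856
p [ 0.4823 -0.0841  0.5298] z [-0.075 -0.938 -0.338] x [ 0.059  0.334 -0.941] y [ 0.995 -0.09   0.03 ] j [ 0.29  0.32  1.43 -1.15  1.85  0.34] t 25.9 w 0.0854
p [0.5635 0.0597 0.4419] z [-0.073 -0.938 -0.339] x [ 0.059  0.335 -0.94 ] y [ 0.996 -0.088  0.031] j [ 0.46  0.6   1.2  -1.07  1.98  0.46] t 26.3 w 0.0854
.62,.18,.35,0 travel [ 0.87  0.28 -0.57] yaw 0.0 rows>= 4.0 
.643,.265,.25,0 travel [ 0.83  0.08 -0.32] yaw 0.0 rows>= 3.0 
.643,.265,.12,0 travel [ 0.81 -0.03  0.29] yaw 0.0 rows>= 3.0
```

```bash
python3 -m handwheel '{"travel":[[0.87,0.28,-0.57],[0.87,0.28,-0.57],[0.87,0.28,-0.57],[0.87,0.28,-0.57]],"yaw":[0,0,0,0]}' >/dev/null;  python3 -m handwheel '{"travel":[[0.83,0.08,-0.32],[0.83,0.08,-0.32],[0.83,0.08,-0.32]],"yaw":[0,0,0]}' >/dev/null; python3 -m handwheel '{"travel":[[0.3,-0.03,0.1],[0.6,-0.03,0.2],[0.81,-0.03,0.29],[0.81,-0.03,0.29]],"yaw":[0,0,0,0]}' ; python3 go.py .642 .250 .09
python3 - <<'E'
from h import *
for n in("wrist","side"):cv2.imwrite(f"pics/{n}3.png",eyes.capture(n))
a=cv2.imread("pics/wrist3.png")
b=cv2.resize(cv2.imread("pics/side3.png")[110:206,170:242],(288,384),interpolation=cv2.INTER_CUBIC)
cv2.imwrite("pics/e.png",np.hstack([a,b]))
print(proj("wrist",[[.632,.159,z] for z in(.03,.06,.078,.11)]).round())
E
```

```text
clock: 27.4
tool_pos: [0.6407, 0.2688, 0.1109]
ee_rot: [0.606, 0.548, -0.418, 0.397]
wrist_force: [-0.1, -0.2, -0.7]
grip_width: 0.0854
p [0.6407 0.2688 0.1109] z [-0.072 -0.939 -0.336] x [ 0.05   0.333 -0.942] y [ 0.996 -0.085  0.023] j [ 0.64  1.21  0.74 -0.92  2.04  0.69] t 27.4 w 0.0854
travel [0.09  0.016 0.164] norm 0.16 dist 0.028
[[252. 134.]
 [253. 169.]
 [254. 190.]
 [255. 228.]]
```

View pics/e.png

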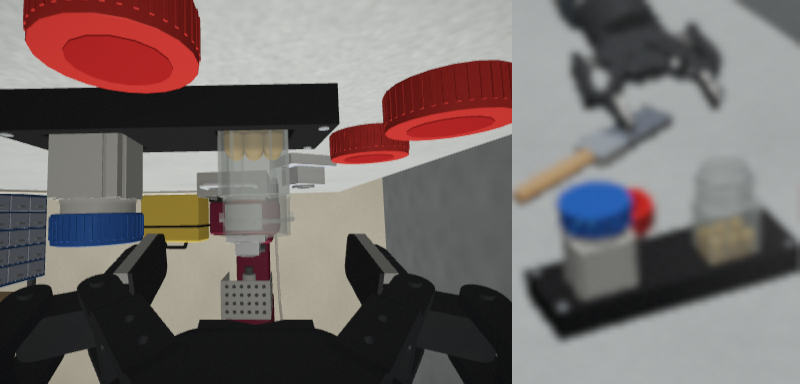

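The wrist picture is upside down. The open jar stands at (253,180), centred between the jaws, with its pins at (255,145). The cap I laid is at (110,45), low and off to the side. The projected jar axis (252–255) agrees, so I advance.

```bash
python3 plan.py .632,.156,.063,0; python3 -m handwheel '{"travel":[[0.05,0,0.1],[0.05,0,0.3],[0.05,0,0.55],[0.05,0,0.7],[0.05,0,0.7]],"yaw":[0,0,0,0,0]}'; python3 plan.py .632,.156,.063,0
```

```text
.632,.156,.063,0 travel [ 0.08 -0.01  0.84] yaw 0.0 rows>= 3.0 
clock: 28.0
tool_pos: [0.6359, 0.1718, 0.0764]
ee_rot: [0.61, 0.546, -0.415, 0.397]
wrist_force: [0.4, 0.3, 0.6]
grip_width: 0.0853
.632,.156,.063,0 travel [ 0.05 -0.02  0.13] yaw 0.0 rows>= 1.0
```

```bash
python3 -m handwheel '{"travel":[[0.03,-0.01,0.06],[0.05,-0.02,0.13],[0.05,-0.02,0.13]],"yaw":[0,0,0]}';python3 -m handwheel '{"travel":[[0,0,0],[0,0,0],[0,0,0],[0,0,0],[0,0,0]],"yaw":[0,0,0,0,0]}' 0; python3 go.py; python3 tq.py
```

```text
clock: 28.3
tool_pos: [0.6318, 0.1557, 0.0626]
ee_rot: [0.61, 0.546, -0.415, 0.397]
wrist_force: [-0.6, 0.1, 0.4]
grip_width: 0.0852
clock: 28.8
tool_pos: [0.6317, 0.1566, 0.0631]
ee_rot: [0.61, 0.546, -0.415, 0.397]
wrist_force: [-2.5, 6.2, 3.5]
grip_width: 0.0579
p [0.6317 0.1566 0.0631] z [-0.072 -0.938 -0.341] x [ 0.059  0.337 -0.94 ] y [ 0.996 -0.087  0.031] j [ 0.53  1.17  1.02 -0.92  1.82  0.84] t 28.8 w 0.0579
TQ [ 0.22  0.28 -0.59] F [-2.5  6.2  3.5] j6 0.843 z [0.6317 0.1566 0.0631] w 0.0579 28.8
```

Jar gripped (57.9 mm). Lift it while locating the drawer from the first top picture.

```bash
python3 -m handwheel '{"travel":[[-0.1,0,-0.04],[-0.3,0,-0.11],[-0.55,0,-0.2],[-0.8,0,-0.29],[-0.9,0,-0.33]],"yaw":[0,0,0,0,0]}'; python3 tq.py
python3 - <<'E'
from h import *
C=cal("top"); im=cv2.imread("pics/top0.png")
for uv in((312,197),(312,238.5),(361,197),(361,238.5),(296.5,218)): print(uv,onz("",uv,.056,C).round(3))
crop=cv2.resize(im[180:260,285:385],None,fx=6,fy=6,interpolation=cv2.INTER_CUBIC)
cv2.imwrite("pics/f.png",crop)
E
```

```text
clock: 29.3
tool_pos: [0.6278, 0.1583, 0.2106]
ee_rot: [0.611, 0.546, -0.413, 0.398]
wrist_force: [0.6, -0.6, -3.3]
grip_width: 0.058
TQ [ 1.12 -0.08  0.05] F [ 0.6 -0.6 -3.3] j6 0.701 z [0.6278 0.1583 0.2106] w 0.058 29.3
(312, 197) [ 0.622 -0.22   0.056]
(312, 238.5) [ 0.472 -0.216  0.056]
(361, 197) [ 0.619 -0.397  0.056]
(361, 238.5) [ 0.47  -0.391  0.056]
(296.5, 218) [ 0.546 -0.162  0.056]
```

View pics/f.png

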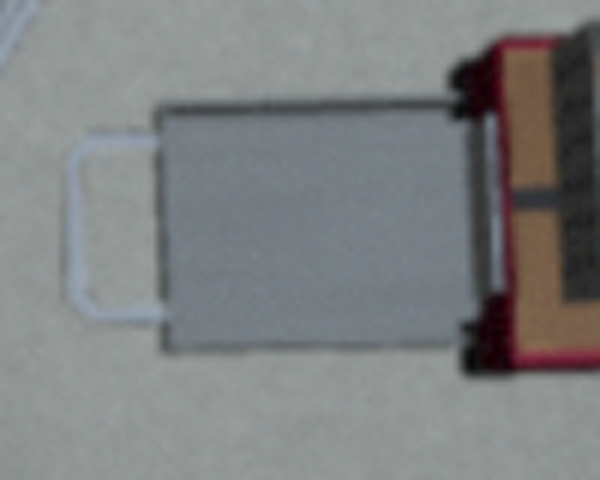

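Drawer from the picture: front edge at crop x≈163, base front at x≈500, sides at rows 105 and 347. In world terms, x is 0.472–0.622, the front is at y≈−0.217 and the base face at y≈−0.40. I carry the jar there.

```bash
python3 plan.py .60,.03,.2,0 .57,-.09,.2,0 .545,-.2,.2,0 .52,-.31,.2,0
```

```text
.60,.03,.2,0 travel [-0.24 -0.11  0.84] yaw 0.0 rows>= 3.0 
.57,-.09,.2,0 travel [-0.28 -0.13  0.76] yaw 0.0 rows>= 3.0 
.545,-.2,.2,0 travel [-0.26 -0.1   0.7 ] yaw 0.0 rows>= 3.0 
.52,-.31,.2,0 travel [-0.26 -0.1   0.7 ] yaw 0.0 rows>= 3.0
```

```bash
python3 -m handwheel '{"travel":[[-0.06,-0.03,0.21],[-0.14,-0.06,0.5],[-0.24,-0.11,0.84],[-0.24,-0.11,0.84]],"yaw":[0,0,0,0]}' >/dev/null; python3 -m handwheel '{"travel":[[-0.1,-0.04,0.26],[-0.19,-0.09,0.52],[-0.28,-0.13,0.76]],"yaw":[0,0,0]}' >/dev/null; python3 -m handwheel '{"travel":[[-0.09,-0.03,0.24],[-0.18,-0.07,0.48],[-0.26,-0.1,0.7]],"yaw":[0,0,0]}' >/dev/null; python3 go.py; python3 -m handwheel '{"travel":[[-0.09,-0.03,0.24],[-0.18,-0.07,0.48],[-0.26,-0.1,0.7],[-0.26,-0.1,0.7]],"yaw":[0,0,0,0]}' >/dev/null; python3 go.py; python3 plan.py .52,-.31,.18,-43  .52,-.31,.14,-42 .52,-.31,.12,-43
```

```text
p [ 0.5413 -0.2015  0.1993] z [-0.086 -0.933 -0.35 ] x [ 0.058  0.346 -0.937] y [ 0.995 -0.101  0.024] j [ 0.06  0.78  1.67 -1.22  1.39  0.9 ] t 30.3 w 0.0579
p [ 0.5305 -0.2775  0.2127] z [-0.151 -0.902 -0.405] x [ 0.065  0.4   -0.914] y [ 0.986 -0.164 -0.001] j [-0.09  0.73  1.66 -1.22  1.32  0.79] t 30.7 w 0.0577
.52,-.31,.18,-43 travel [ 0.11 -0.03  0.29] yaw -0.1194 rows>= 6.0 
.52,-.31,.14,-42 travel [0.18 0.17 0.11] yaw -0.1167 rows>= 5.0 
.52,-.31,.12,-43 travel [0.01 0.12 0.05] yaw -0.1194 rows>= 6.0
```

The wrist roll limit (j4) is making the tool drift steeper. At 24–30° slope, a 180° yaw still leaves the mouth 40–46° below horizontal, which is enough. I yaw the jar level here and ease further in over the drawer.

```bash
python3 plan.py .54,-.335,.2,-43;  python3 -m handwheel '{"travel":[[0.0,0.06,0.15],[0.0,0.12,0.3],[0.0,0.15,0.42],[0.0,0.15,0.42],[0.0,0.15,0.42]],"yaw":[-0.02,-0.04,-0.065,-0.09,-0.115]}'; python3 plan.py .54,-.335,.2,-43; python3 go.py
```

```text
.54,-.335,.2,-43 travel [-0.07  0.13  0.37] yaw -0.1194 rows>= 6.0 
clock: 31.2
tool_pos: [0.5509, -0.3267, 0.1919]
ee_rot: [0.428, 0.73, -0.504, 0.171]
wrist_force: [0.2, 0.5, -5.2]
grip_width: 0.0577
.54,-.335,.2,-43 travel [-0.02 -0.1   0.04] yaw -0.1194 rows>= 6.0 
p [ 0.5509 -0.3267  0.1919] z [-0.182 -0.883 -0.432] x [-0.575  0.452 -0.682] y [ 0.798  0.125 -0.59 ] j [-0.17  0.77  1.58 -1.22  1.28  0.02] t 31.2 w 0.0577
```

```bash
python3 plan.py .535,-.33,.165,-43;  python3 -m handwheel '{"travel":[[0.05,-0.04,0.02],[0.1,-0.07,0.04],[0.15,-0.12,0.06],[0.18,-0.16,0.07],[0.18,-0.16,0.07]],"yaw":[-0.02,-0.04,-0.065,-0.09,-0.115]}'; python3 go.py .535 -.33 .165
```

```text
.535,-.33,.165,-43 travel [0.17 0.02 0.12] yaw -0.1194 rows>= 6.0 
clock: 31.7
tool_pos: [0.5173, -0.3207, 0.1851]
ee_rot: [0.153, 0.836, -0.527, -0.02]
wrist_force: [-0.1, -1.1, -5.8]
grip_width: 0.0579
p [ 0.5173 -0.3207  0.1851] z [-0.195 -0.875 -0.443] x [-0.952  0.277 -0.127] y [ 0.234  0.397 -0.887] j [-0.18  0.76  1.66 -1.22  1.26 -0.63] t 31.7 w 0.0579
travel [-0.113  0.122  0.09 ] norm 0.12 dist 0.028
```

```bash
python3 -m handwheel '{"travel":[[-0.02,0.04,0.03],[-0.05,0.08,0.06],[-0.07,0.12,0.09],[-0.07,0.12,0.09],[-0.07,0.12,0.09]],"yaw":[-0.02,-0.04,-0.06,-0.085,-0.11]}'; python3 go.py .525 -.33 .165; python3 -m handwheel '{"travel":[[0,0,0],[0,0,0],[0,0,0],[0,0,0],[0,0,0]],"yaw":[-0.022,-0.045,-0.068,-0.09,-0.11]}'; python3 go.py .525 -.33 .165;python3 tq.py
python3 - <<'E'
from h import *
for n in("top","side"):cv2.imwrite(f"pics/{n}4.png",eyes.capture(n))
a=cv2.resize(cv2.imread("pics/top4.png")[170:260,280:390],(469,384),interpolation=cv2.INTER_CUBIC)
b=cv2.resize(cv2.imread("pics/side4.png")[180:280,220:305],(326,384),interpolation=cv2.INTER_CUBIC)
cv2.imwrite("pics/g.png",np.hstack([a,b]))
E
```

```text
clock: 32.2
tool_pos: [0.5303, -0.326, 0.1643]
ee_rot: [-0.135, 0.84, -0.487, -0.197]
wrist_force: [-1.0, 1.4, -4.3]
grip_width: 0.0573
p [ 0.5303 -0.326   0.1643] z [-0.2   -0.872 -0.447] x [-0.886 -0.035  0.463] y [-0.419  0.488 -0.766] j [-0.18  0.8   1.62 -1.22  1.26 -1.31] t 32.2 w 0.0573
travel [ 0.034 -0.002  0.028] norm 0.03 dist 0.007
clock: 32.7
tool_pos: [0.5304, -0.3254, 0.1635]
ee_rot: [-0.414, 0.743, -0.391, -0.352]
wrist_force: [-0.5, 0.2, -3.4]
grip_width: 0.0575
p [ 0.5304 -0.3254  0.1635] z [-0.199 -0.872 -0.447] x [-0.41  -0.341  0.846] y [-0.89   0.352 -0.289] j [-0.18  0.8   1.62 -1.22  1.26 -2.01] t 32.7 w 0.0575
travel [0.034 0.019 0.029] norm 0.03 dist 0.007
TQ [ 0.89 -0.23 -0.04] F [-0.5  0.2 -3.4] j6 -2.007 z [ 0.5304 -0.3254  0.1635] w 0.0575 32.7
```

View pics/g.png

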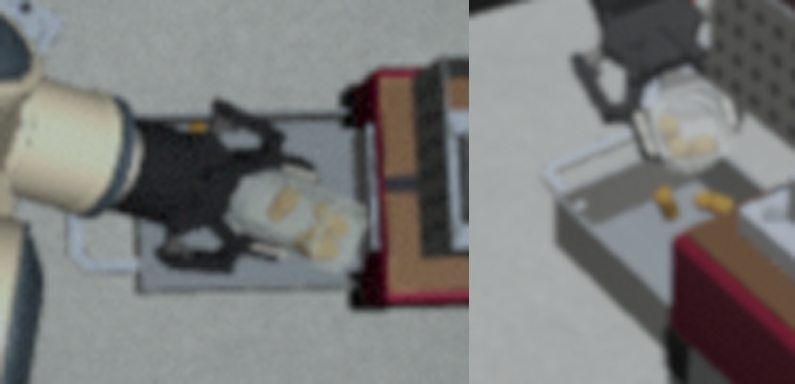

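Some pins are out: about three sit in the drawer at side (690,200), and three are still in the jar. I finish the turn and shake along the jar axis.

```bash
python3 -m handwheel '{"travel":[[0,0,0],[0,0,0],[0,0,0],[0,0,0],[0,0,0]],"yaw":[-0.022,-0.045,-0.06,-0.06,-0.06]}'>/dev/null
python3 - <<'E'
from h import *
import time
s=status.state(); M=R.from_quat(s["ee_rot"]).as_matrix(); u=M@np.array([-.94,.03,-.34]); print("jar up",u.round(2),"mouth",(s["tool_pos"]+.047*u).round(3),s["tool_pos"].round(3),s["wrist_force"].round(1),s["joint_pos"].round(2))
eyes.capture("side")
for d in eyes.trace("side","pin0"): print(round(d["confidence"],2),np.round(d["bbox"]))
cv2.imwrite("pics/side5.png",cv2.resize(eyes.capture("side")[180:280,220:320],(600,600),interpolation=cv2.INTER_CUBIC))
E
```

```text
jar up [ 0.1   0.72 -0.69] mouth [ 0.535 -0.292  0.131] [ 0.531 -0.325  0.163] [ 0.5 -0.3 -1.1] [-0.18  0.8   1.62 -1.22  1.26 -2.38]
0.54 [279. 230. 286. 236.]
```

View pics/side5.png

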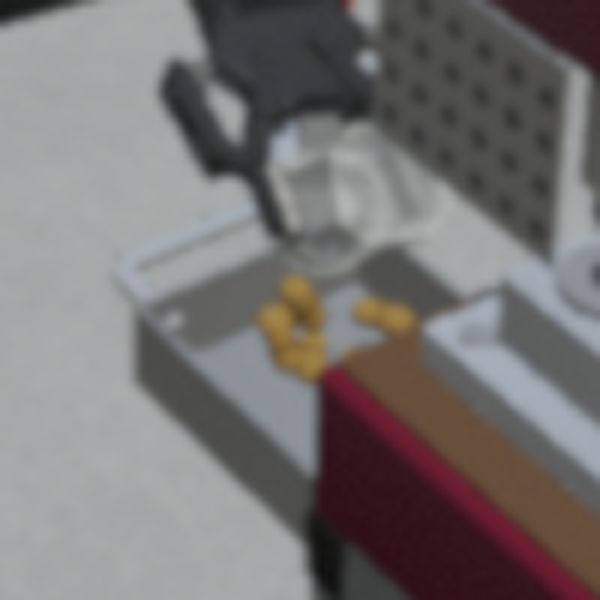

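The jar is empty: the side view shows the pins clustered in the drawer around (300,330) and (385,315), and the force of −1.1 N matches an empty jar. Turning it back upright while retreating to clear bench at about (0.585, 0.02).

```bash
python3 plan.py .53,-.28,.23,36.7 .54,-.20,.25,36.7 .555,-.12,.25,36.7 .57,-.05,.25,36.7 .585,.02,.22,36.7
```

```text
.53,-.28,.23,36.7 travel [ 0.26  0.08 -0.46] yaw 0.1019 rows>= 5.0 
.54,-.20,.25,36.7 travel [-0.07  0.11 -0.54] yaw 0.1019 rows>= 5.0 
.555,-.12,.25,36.7 travel [-0.06  0.24 -0.49] yaw 0.1019 rows>= 5.0 
.57,-.05,.25,36.7 travel [ 0.07  0.2  -0.43] yaw 0.1019 rows>= 5.0 
.585,.02,.22,36.7 travel [ 0.32  0.22 -0.34] yaw 0.1019 rows>= 5.0
```

```bash
python3 -m handwheel '{"travel":[[0.08,0.02,-0.14],[0.16,0.05,-0.28],[0.26,0.08,-0.46],[0.26,0.08,-0.46],[0.26,0.08,-0.46]],"yaw":[0.02,0.04,0.06,0.08,0.102]}' >/dev/null; python3 -m handwheel '{"travel":[[-0.02,0.03,-0.15],[-0.05,0.07,-0.33],[-0.07,0.11,-0.54],[-0.07,0.11,-0.54],[-0.07,0.11,-0.54]],"yaw":[0.02,0.04,0.06,0.08,0.102]}' >/dev/null; python3 -m handwheel '{"travel":[[-0.02,0.08,-0.16],[-0.04,0.16,-0.32],[-0.06,0.24,-0.49],[-0.06,0.24,-0.49],[-0.06,0.24,-0.49]],"yaw":[0.02,0.04,0.06,0.08,0.102]}' >/dev/null;  python3 -m handwheel '{"travel":[[0.02,0.07,-0.14],[0.04,0.13,-0.28],[0.07,0.2,-0.43],[0.07,0.2,-0.43],[0.07,0.2,-0.43]],"yaw":[0.02,0.04,0.06,0.08,0.102]}' >/dev/null; python3 -m handwheel '{"travel":[[0.1,0.07,-0.1],[0.2,0.14,-0.2],[0.32,0.22,-0.34],[0.32,0.22,-0.34],[0.32,0.22,-0.34]],"yaw":[0.02,0.04,0.06,0.08,0.102]}' >/dev/null
cat > up.py <<'E'
from h import *
s=status.state(); M=R.from_quat(s["ee_rot"]).as_matrix(); u=M@np.array([-.94,.03,-.34]); print("jar up",u.round(3),"F",s["wrist_force"].round(1),"bottom",(s["tool_pos"]-.057*u).round(4))
E
python3 up.py; python3 go.py .585 .02 .1
```

```text
jar up [-0.051 -0.107  0.993] F [ 0.5 -0.3 -0.7] bottom [0.5927 0.0309 0.1648]
p [0.5898 0.0248 0.2214] z [-0.193 -0.874 -0.447] x [ 0.156  0.422 -0.893] y [ 0.969 -0.242  0.054] j [ 0.35  0.83  1.26 -0.88  1.77  0.79] t 35.95 w 0.0574
travel [ 0.704 -0.067  0.396] norm 0.7 dist 0.122
```

```bash
python3 -m handwheel '{"travel":[[0.27,-0.01,0.13],[0.54,-0.03,0.27],[0.75,-0.04,0.37],[0.85,-0.05,0.42],[0.85,-0.05,0.42]],"yaw":[0,0,0,0,0]}'; python3 up.py; python3 plan.py .590,.025,.060,0
```

```text
clock: 36.45
tool_pos: [0.5895, 0.0252, 0.0775]
ee_rot: [0.679, 0.512, -0.401, 0.341]
wrist_force: [0.3, 0.4, -1.0]
grip_width: 0.0576
jar up [-0.049 -0.106  0.993] F [ 0.3  0.4 -1. ] bottom [0.5923 0.0313 0.0209]
.590,.025,.060,0 travel [ 0.1  -0.    0.05] yaw 0.0 rows>= 1.0
```

```bash
python3 -m handwheel '{"travel":[[0.05,0,0.025],[0.09,0,0.045],[0.09,0,0.045]],"yaw":[0,0,0]}'; for i in 1 2 3; do python3 -m handwheel '{"travel":[[0.012,0,0.006],[0.012,0,0.006]],"yaw":[0,0]}' | grep -E 'pos|force'; done; python3 up.py
```

```text
clock: 36.75
tool_pos: [0.5904, 0.025, 0.0626]
ee_rot: [0.679, 0.512, -0.401, 0.341]
wrist_force: [0.6, -0.6, -0.9]
grip_width: 0.0572
tool_pos: [0.5907, 0.025, 0.061]
wrist_force: [0.1, -0.4, -1.1]
tool_pos: [0.591, 0.0251, 0.0598]
wrist_force: [-0.4, 2.2, 5.5]
tool_pos: [0.5912, 0.0254, 0.0594]
wrist_force: [-1.9, 7.5, 16.1]
jar up [-0.052 -0.104  0.993] F [-1.9  7.5 16.1] bottom [0.5942 0.0313 0.0027]
```

```bash
python3 -m handwheel '{"travel":[[-0.012,0,-0.006],[-0.012,0,-0.006]],"yaw":[0,0]}' | grep force; python3 -m handwheel '{"travel":[[0,0,0],[0,0,0],[0,0,0],[0,0,0],[0,0,0]],"yaw":[0,0,0,0,0]}' 1; python3 -m handwheel '{"travel":[[0,0,-0.15],[0,0,-0.4],[0,0,-0.7],[0,0,-1],[0,0,-1]],"yaw":[0,0,0,0,0]}'; python3 go.py
python3 - <<'E'
from h import *
for n in("wrist","side","top"):
    cv2.imwrite(f"pics/{n}6.png",eyes.capture(n))
a=cv2.imread("pics/wrist6.png");b=cv2.resize(cv2.imread("pics/side6.png")[130:290,165:295],(288,355),interpolation=cv2.INTER_CUBIC)
b=cv2.copyMakeBorder(b,0,29,0,0,0);cv2.imwrite("pics/i.png",np.hstack([a,b]))
E
```

```text
wrist_force: [0.1, 0.6, -1.7]
clock: 38.05
tool_pos: [0.5913, 0.0255, 0.0618]
ee_rot: [0.679, 0.511, -0.4, 0.343]
wrist_force: [0.3, -0.2, 0.4]
grip_width: 0.0851
clock: 38.55
tool_pos: [0.6217, 0.1616, 0.1307]
ee_rot: [0.68, 0.512, -0.397, 0.344]
wrist_force: [0.1, -0.5, -0.7]
grip_width: 0.0854
p [0.6217 0.1616 0.1307] z [-0.188 -0.874 -0.448] x [ 0.16   0.423 -0.892] y [ 0.969 -0.239  0.061] j [ 0.5   1.05  0.98 -0.8   1.9   0.84] t 38.55 w 0.0854
```

View pics/i.png

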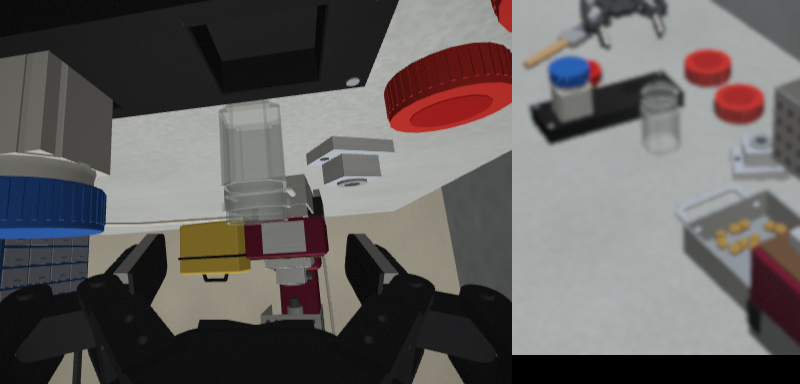

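The jar stands upright and empty on the bench (wrist (255,160), side (660,118)). Pins show in the drawer at side (745,235). I back off upwards and make a last check from the top.

```bash
python3 -m handwheel '{"travel":[[-0.3,0,-0.3],[-0.6,0,-0.6],[-0.9,0,-0.9],[-0.9,0,-0.9],[-0.9,0,-0.9]],"yaw":[0,0,0,0,0]}'
python3 - <<'E'
from h import *
for n in("side","top"):
    cv2.imwrite(f"pics/{n}7.png",eyes.capture(n))
    for th in("pin0","cap_mid","jar_mid","blue_jar_mid","nest","brush"):
        for d in eyes.trace(n,th): print(n,th,round(d["confidence"],2),np.round(d["bbox"]).tolist())
t=cv2.imread("pics/top7.png");s=cv2.imread("pics/side7.png")
f=lambda im,w,h:cv2.resize(im,(w,h),interpolation=cv2.INTER_CUBIC)
cv2.imwrite("pics/j.png",np.vstack([np.hstack([f(t[190:245,300:370],400,314),f(s[205:260,240:310],400,314)]),np.hstack([f(t[130:260,120:300],392,283),f(s[125:215,165:295],408,283)])]))
E
```

```text
clock: 39.2
tool_pos: [0.6256, 0.2185, 0.3134]
ee_rot: [0.681, 0.51, -0.398, 0.344]
wrist_force: [0.2, 0.2, -0.3]
grip_width: 0.0853
side pin0 0.62 [277.0, 229.0, 286.0, 237.0]
side pin0 0.58 [265.0, 232.0, 272.0, 237.0]
side pin0 0.56 [262.0, 235.0, 271.0, 244.0]
side pin0 0.53 [256.0, 236.0, 265.0, 241.0]
side pin0 0.22 [240.0, 80.0, 406.0, 343.0]
side cap_mid 0.64 [241.0, 155.0, 263.0, 170.0]
side cap_mid 0.63 [254.0, 169.0, 280.0, 188.0]
side jar_mid 0.76 [222.0, 168.0, 242.0, 202.0]
side blue_jar_mid 0.71 [182.0, 159.0, 200.0, 187.0]
side blue_jar_mid 0.47 [221.0, 164.0, 244.0, 201.0]
side nest 0.76 [263.0, 192.0, 288.0, 213.0]
side nest 0.41 [172.0, 139.0, 206.0, 159.0]
side brush 0.8 [172.0, 137.0, 208.0, 158.0]
top pin0 0.58 [327.0, 209.0, 332.0, 211.0]
top cap_mid 0.83 [226.0, 152.0, 250.0, 174.0]
top cap_mid 0.73 [192.0, 145.0, 216.0, 169.0]
top cap_mid 0.59 [167.0, 201.0, 187.0, 220.0]
top cap_mid 0.46 [233.0, 195.0, 252.0, 216.0]
top cap_mid 0.28 [134.0, 186.0, 153.0, 231.0]
top jar_mid 0.49 [237.0, 193.0, 251.0, 218.0]
top blue_jar_mid 0.8 [193.0, 220.0, 213.0, 240.0]
top nest 0.63 [270.0, 166.0, 293.0, 198.0]
top brush 0.5 [132.0, 190.0, 152.0, 234.0]
```

View pics/j.png

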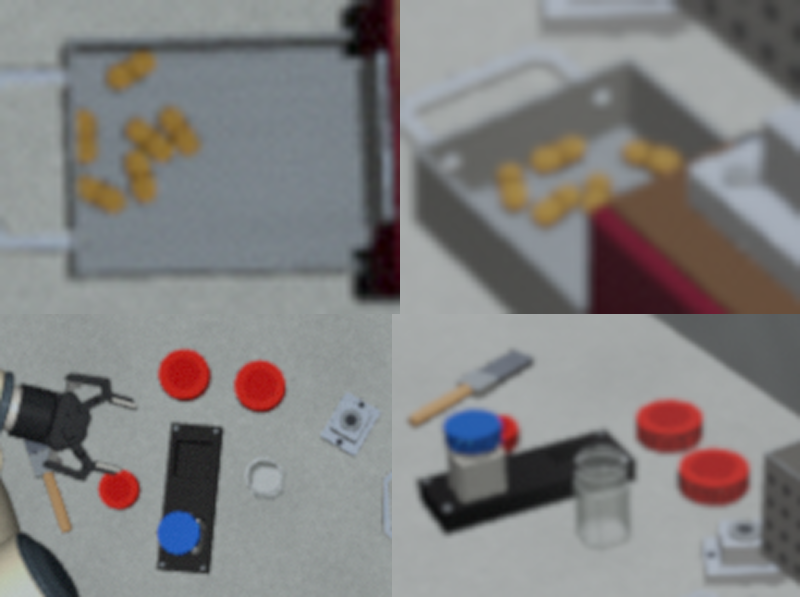

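The top panel shows six pins in the drawer: (130,70), (87,137), (101,194), (140,178), (150,140) and (180,130). The jar is upright at (265,478) and the cap flat at (119,490). The blue jar, nest and brush are where they were, and nothing touches the gripper.

```bash
python3 -c "
from station import ctrl
print(ctrl.hand_in())"
```

```text
the job is handed in; nothing more can be done
None
```

I handed the job in at about 40 s, with all six pins in the drawer.

- **Cap:** I turned the red cap to its stop (about 2.37 rad), eased it back and lifted it off. It now lies flat on the bench.
- **Pour:** The moves have no tilt axis, so I tilted the empty gripper by pushing against the arm's reach limit. I then gripped the jar from the side and poured by turning the tool about its own axis.
- **Jar:** I stood the empty jar upright on the bench next to the rack.

**Last checks:**
- The final top and side pictures show six pins in the drawer by my count, the jar upright and empty, and the cap flat.
- The blue jar, nest and brush show no visible movement.
- The gripper was open, clear of everything and read about 0 N.

**What disagreed or went wrong:**
- The pin detector found only four pins in the side view and one in the top view, so the count of six is from looking at the pictures myself.
- My first grip on the cap was 10 mm off centre because I typed a sign wrong. I opened and regripped before turning it.
- Near the drawer a wrist joint reached its range limit, which tilted the tool about 7°. The jar was therefore set down slightly leaning, with up to about 16 N of contact, and settled upright when released.

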